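# Release the finished tube cassette

### The job

One of the two docks has finished: the one whose sample tube, standing in the well at the dock's end, wears its screw cap (the other tube is open). Pinch the two side catches of the finished dock's cassette together, lift the cassette straight out and finish while still holding it still and level by its pinched catches, about 15 cm above the bench. Leave the other cassette locked in its dock, and the tubes and everything else where they stand.

Things in the scene. Friction and masses are not known exactly. Their poses are not given: they have to be found in the camera images.
- dock_a: Grey dock fixed to the bench, level; two alike. Base 170 x 90 x 6 mm, x = -65 to 105 mm of its frame; origin on the bench (z = 0) below the middle of its cassette. Two steel keepers, x = +-20, y = +-26 to 39 mm, top 36 mm above the bench, have inward lips (z 30 to 36 mm) over the cassette's catch teeth. Low walls (top z 20 mm) leave the cassette 1.5 mm play. Tube well at its +x end.
- dock_a_well (a point): Floor centre of the tube well of dock_a: a round black cup, 35 mm over its rim, rim 34 mm above the bench, on the dock's axis 82 mm towards +x from its origin; this point is 6 mm above the bench. One tube stands in it.
- cassette_a: White tube cassette in dock_a, loose but locked in by its catches, in line with the dock, underside 6 mm above the bench; two alike, 0.17 to 0.35 kg. Origin: centre of its underside; z up, x along its length. Body 100 (x) x 44 (y) x 40 mm, with small caps to z 45 mm on its ends (over 20 mm from the middle). In its middle a tower 26 x 26 mm to z 76 mm, with a catch on its +y and -y faces.
- cassette_a_grip (a point): Point midway between the two catches of cassette_a, 62 mm above its underside: where to grip, from above, fingers closing along the cassette's y. The catches' outer faces are 50 mm apart at rest, 38 mm when both are pressed home, and stand clear above the keepers from 28 mm below this point to 16 mm above it. A grip of about 25 N presses both home and carries the cassette by friction.
- cassette_a_left (a joint): Travel (m) of the catch on the +y side of cassette_a, a grey ribbed upright plate 26 mm wide, z 14 to 78 mm of the cassette: 0 = out, locked, its tooth 2 mm below the keeper's lip; 0.006 = pressed fully in towards the middle. The tooth clears the lip from about 4 mm. Spring: 3 N at rest, 6 N fully in.
- cassette_a_right (a joint): Travel (m) of the catch on the -y side of cassette_a, a grey ribbed upright plate 26 mm wide, z 14 to 78 mm of the cassette: 0 = out, locked, its tooth 2 mm below the keeper's lip; 0.006 = pressed fully in towards the middle. The tooth clears the lip from about 4 mm. Spring: 3 N at rest, 6 N fully in.
- dock_b: Grey dock fixed to the bench, level; two alike. Base 170 x 90 x 6 mm, x = -65 to 105 mm of its frame; origin on the bench (z = 0) below the middle of its cassette. Two steel keepers, x = +-20, y = +-26 to 39 mm, top 36 mm above the bench, have inward lips (z 30 to 36 mm) over the cassette's catch teeth. Low walls (top z 20 mm) leave the cassette 1.5 mm play. Tube well at its +x end.
- dock_b_well (a point): Floor centre of the tube well of dock_b: a round black cup, 35 mm over its rim, rim 34 mm above the bench, on the dock's axis 82 mm towards +x from its origin; this point is 6 mm above the bench. One tube stands in it.
- cassette_b: White tube cassette in dock_b, loose but locked in by its catches, in line with the dock, underside 6 mm above the bench; two alike, 0.17 to 0.35 kg. Origin: centre of its underside; z up, x along its length. Body 100 (x) x 44 (y) x 40 mm, with small caps to z 45 mm on its ends (over 20 mm from the middle). In its middle a tower 26 x 26 mm to z 76 mm, with a catch on its +y and -y faces.
- cassette_b_grip (a point): Point midway between the two catches of cassette_b, 62 mm above its underside: where to grip, from above, fingers closing along the cassette's y. The catches' outer faces are 50 mm apart at rest, 38 mm when both are pressed home, and stand clear above the keepers from 28 mm below this point to 16 mm above it. A grip of about 25 N presses both home and carries the cassette by friction.
- cassette_b_left (a joint): Travel (m) of the catch on the +y side of cassette_b, a grey ribbed upright plate 26 mm wide, z 14 to 78 mm of the cassette: 0 = out, locked, its tooth 2 mm below the keeper's lip; 0.006 = pressed fully in towards the middle. The tooth clears the lip from about 4 mm. Spring: 3 N at rest, 6 N fully in.
- cassette_b_right (a joint): Travel (m) of the catch on the -y side of cassette_b, a grey ribbed upright plate 26 mm wide, z 14 to 78 mm of the cassette: 0 = out, locked, its tooth 2 mm below the keeper's lip; 0.006 = pressed fully in towards the middle. The tooth clears the lip from about 4 mm. Spring: 3 N at rest, 6 N fully in.
- tube_capped: White upright sample tube, 24 mm in diameter, with a wider closed screw cap 36 mm in diameter and 16 mm high on top; 76 mm tall in all. Origin: centre of its underside. It stands in the well of one dock (either one): that dock's run is finished.
- tube_open: White upright sample tube, 24 mm in diameter, 60 mm tall, without a cap, its mouth open; stands in the other dock's well: that run is still going. Origin: centre of its underside.
- reagent_bottle: Bystander: amber bottle 64 mm in diameter, 130 mm tall, on the bench. Origin: centre of its underside.
- tip_rack: Bystander: white pipette tip box 120 x 80 x 45 mm on the bench. Origin: centre of its underside.
- beaker: Bystander: clear plastic beaker about 80 mm in diameter, 90 mm tall, beyond the docks. Origin: centre of its underside.
There are look-alikes about, which are no part of the job. Leave any red or turquoise look-alike of the dock_b alone.

How it is judged (in metres and radians):
On the way:
1. both catches of the finished dock's cassette are pinched in while it still sits in its dock (((horizontal distance between tube_capped and dock_a_well below 0.02 m and value of joint each of cassette_a_left, cassette_a_right above 0.0035 m and height (world z) of cassette_a below 0.02 m) or (horizontal distance between tube_capped and dock_b_well below 0.02 m and value of joint each of cassette_b_left, cassette_b_right above 0.0035 m and height (world z) of cassette_b below 0.02 m))), for 0.05 s.
At the end, for the whole second after the job is handed in: The cassette of the dock whose tube is capped is held by the fingers with both catches pressed in more than 3.5 mm, its underside more than 90 mm above the bench, within 15 degrees of level, still (under 0.03 m/s) and clear of the docks; the other cassette is within 6 mm of its start (((horizontal distance between tube_capped and dock_a_well below 0.02 m and height (world z) of cassette_a above 0.09 m and angle between cassette_a's own z axis and vertical below 0.26 rad and linear speed of cassette_a below 0.03 m/s and contact force between the fingers and cassette_a above 3 N and value of joint each of cassette_a_left, cassette_a_right above 0.0035 m and contact force between cassette_a and dock_a below 0.05 N and contact force between cassette_a and dock_b below 0.05 N and distance of cassette_b from where it was at the start of the episode below 0.006 m) or (horizontal distance between tube_capped and dock_b_well below 0.02 m and height (world z) of cassette_b above 0.09 m and angle between cassette_b's own z axis and vertical below 0.26 rad and linear speed of cassette_b below 0.03 m/s and contact force between the fingers and cassette_b above 3 N and value of joint each of cassette_b_left, cassette_b_right above 0.0035 m and contact force between cassette_b and dock_a below 0.05 N and contact force between cassette_b and dock_b below 0.05 N and distance of cassette_a from where it was at the start of the episode below 0.006 m))); the arm keeps its last pose, push and grip.
It fails at once if the cassette of the unfinished dock is pulled out of its place or has both its catches pinched in ((horizontal distance between tube_capped and dock_a_well below 0.02 m and (distance of cassette_b from where it was at the start of the episode above 0.012 m or value of joint each of cassette_b_left, cassette_b_right above 0.0035 m)) or (horizontal distance between tube_capped and dock_b_well below 0.02 m and (distance of cassette_a from where it was at the start of the episode above 0.012 m or value of joint each of cassette_a_left, cassette_a_right above 0.0035 m))).
It fails at once if a tube, the bottle, the tip box or the beaker is pushed more than 20 mm or tipped (distance of any of tube_capped, tube_open, reagent_bottle, tip_rack, beaker from where it was at the start of the episode above 0.02 m or angle between any of tube_capped, tube_open, reagent_bottle, tip_rack, beaker's own z axis and vertical above 0.5 rad).
It also fails if it takes over 32 s, if anything falls off the work surface, if the arm or the gripper's body presses on something with over 40 N, if the wrist force passes 120 N, or if a joint passes its speed limit or range.

### The arm

A 6-joint arm with a two-finger parallel gripper is mounted at the origin on the work surface. World frame = base frame: x ahead of the robot, y to its left, z up, the work surface at z = 0. Lengths are in mm, angles in rad, forces in N, time in s.
With the tool pointing down it reaches from about 350 to 875 mm from the base axis. Payload 4.2 kg.
Tool frame: the origin (TCP) lies midway between the tips of the shut fingers; the grasp point (between the pads) lies 19 mm behind it; z points along the fingers, y is the line along which they close (so a half turn about z gives the same grasp; the last joint's range is limited). The gripper opens to 87 mm and grips with 3 to 60 N. Pads are 19 mm wide; open, the fingers measure 117 mm over their backs; the gripper's body (75 mm by 190 mm) begins 51 mm behind the grasp point.
Start: joints at [1.593, 0.385, 0.008, 0, -1.194, -0.259], TCP at [146.589, 607.545, 222.55] pointing down, gripper open.
Joint ranges: [-3.14, 3.14], [-1.21, 2.06], [-1.07, 1.41], [-3.16, 2.05], [-2.99, -0.16], [-3.1, 3.1]. Speed limits (rad/s): [2.79, 2.79, 3.14, 3.14, 3.14, 3.14].

### API

Orientations are given as a unit quaternion [w, x, y, z].
In Python, from station import manip gives the robot as it stands.
- The arm moves only by the shell command python3 -m jog 'ROWS' [OPENING]. ROWS is text: rows parted by semicolons, each of 6 numbers parted by spaces: the shift along the world's x, y, z as a fraction of full scale, then the turn, a rotation vector about the world's x, y, z as a fraction of full scale. A call has 1 to 12 rows; each row shifts and turns the commanded pose from where the row before left it; what a row does not reach is not made up. Full scale, the value 1, is 2.5 cm for a shift and 0.1 rad for a turn. A row lasts 1/10 s, in which the tool goes at most 50 mm and 8.59 degrees, less where a joint would pass 70% of its speed; a pose out of reach is approached as far as the arm can. A call with a number of a shift or a turn outside -1 to 1 is refused whole. A call with a gripper value outside its range is refused whole. OPENING is the opening in per cent of the stroke, from 0 (shut) to 100 (fully open), set as the call begins (- or left out, the last holds). The fingers move at their own pace and stop on an object; the grip force is fixed at half the most. Time passes only in rows, so rows that do not move let the fingers close. It gives the time, the measured TCP pose, the force, the opening and the grip force at its end, in the units of the state.
- manip.get_obs(): the state, without advancing time (a new reading comes with each control period).
- manip.get_image(name): name is "scene" or "side" or "wrist"; returns (picture, depth): 400x640x3 uint8, blue, green, red; 400x640 float32, mm along the optical axis (not along the pixel's ray), 0 where there is no reading.
- manip.camera_model(name): a dict with "fx", "fy", "cx", "cy" (pixels), "xyz" and "attitude" of the camera in the world; the wrist camera has in their place "tool_from_camera" (4x4, takes a point from camera to tool coordinates, whose origin is the TCP and whose axes are the flange's). Camera axes: x right, y up, looking along -z (the intrinsics and any distortion apply to the point x, -y, -z); pixel columns grow to the right and rows downward; lengths in mm; the calibration is good to about 2 mm. A picture is of the moment at which its call begins: read the wrist's pose just before it. camera_model takes no time and is no camera call.
- manip.sign_off(): hands the job in; it is judged then, once.
The state is a dict: "clock": time; "qpos": joint angles; "dq": joint speeds; "joint_efforts": joint torques, N m; "eef_pos": TCP position; "ee_rot": TCP orientation; "force": force on the tool from outside, world axes, zero at the start; "ft_torque": the same for the moment, N m; "finger_gap": opening from 0.0 (shut) to 1.0 (fully open); "grasp_force": force on a finger pad.
Only numpy, scipy, OpenCV 4.12 (cv2) and the standard library are available. Lean on these libraries where they do the work, as an engineer would, in place of code of your own. Each camera call takes 0.05 s, during which the arm holds its last target. There are 200 camera calls.

## Working session

There is one attempt and no reset: what is moved stays moved. The work goes in short steps, Python scripts to look and compute and a shell command to move; the robot and the scene stay as the last step left them, time stands still between calls to the robot, and variables do not carry over. Pictures are saved under pics/ and viewed, at most 10 in all, crops included, and the job is handed in when it is done.

```bash
mkdir -p pics; ls; cat > h.py <<'E'
import numpy as np, cv2
from station import manip
from scipy.spatial.transform import Rotation as R
def cam(name):
    m=manip.camera_model(name); return m
E
python3 - <<'E'
from h import *
for n in("scene","side"):
    print(manip.camera_model(n))
    p,d=manip.get_image(n); cv2.imwrite(f"pics/{n}0.png",p); np.savez(f"pics/{n}0.npz",p=p,d=d); print((d>0).mean())
print({k:v for k,v in manip.camera_model("wrist").items()})
print(manip.get_obs())
E
```

```text
pics
{'fx': 386.22541611347367, 'fy': 386.22541611347367, 'cx': 321.7301030833768, 'cy': 207.4001210555782, 'xyz': array([1107.26572378, -143.68153892, 1063.90530203]), 'attitude': array([0.74426797, 0.2097198 , 0.16256994, 0.61290604])}
0.99596484375
{'fx': 428.1595558748417, 'fy': 428.1595558748417, 'cx': 319.3087112308289, 'cy': 201.25803693534195, 'xyz': array([105.18074517, 569.16612033, 903.6876142 ]), 'attitude': array([-0.2870927 , -0.11308307,  0.33384848,  0.89069366])}
0.9960546875
{'fx': 306.0006707187202, 'fy': 306.0006707187202, 'cx': 320.2343284732583, 'cy': 198.3168465838674, 'tool_from_camera': array([[ 2.23174886e-04,  9.54939689e-01,  2.96799832e-01,
         8.10338334e+01],
       [ 9.99999935e-01, -2.97434729e-04,  2.05045119e-04,
         5.10743348e-02],
       [ 2.84084300e-04,  2.96799767e-01, -9.54939693e-01,
        -1.61689605e+02],
       [ 0.00000000e+00,  0.00000000e+00,  0.00000000e+00,
         1.00000000e+00]])}
{'clock': 0.1, 'qpos': array([ 1.59259924e+00,  3.85483454e-01,  6.82254967e-03, -4.22356767e-04,
       -1.19398242e+00, -2.58600715e-01]), 'dq': array([ 0.00119226, -0.00323271,  0.00305511,  0.00311152, -0.00233172,
        0.00073934]), 'joint_efforts': array([-5.44281665e-04, -3.91691566e+01,  1.87934536e+01,  4.23194915e+00,
        1.33994903e-02, -7.51012794e-05]), 'eef_pos': array([146.47953396, 607.0730787 , 221.5920662 ]), 'ee_rot': array([ 9.41868811e-04,  9.92989388e-01, -1.18199759e-01, -6.53119501e-05]), 'force': array([ 0.45488386, -0.4148206 , -0.35677685]), 'ft_torque': array([-0.05603266,  0.00885322,  0.02689244]), 'grasp_force': 0.0, 'finger_gap': 0.9984036570356117}
```

View pics/scene0.png

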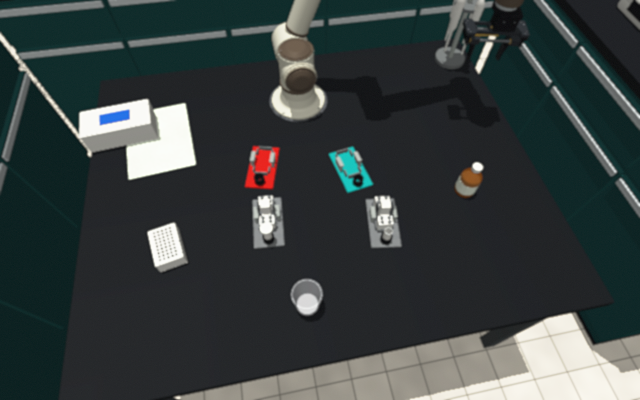

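View pics/side0.png

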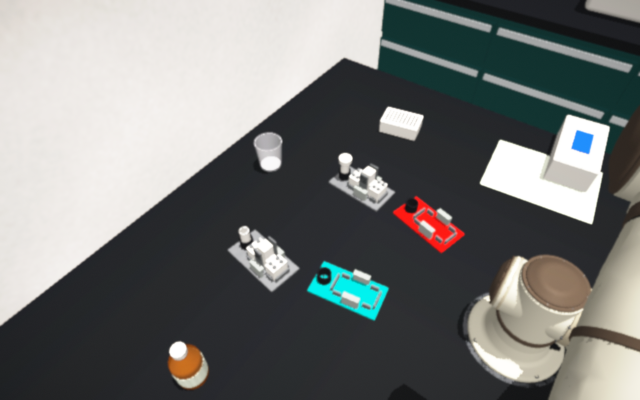

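Scene view: two grey docks at about (267,222) and (384,222); red and turquoise look-alikes are nearer the robot. In the side view the docks are at (362,187), where the tube looks capped, and (263,258), where it looks open. I'll zoom in and measure.

```bash
cat >> h.py <<'E'
def pose(name,obs=None):
    m=manip.camera_model(name)
    if name=="wrist":
        o=obs; q=o["ee_rot"]; T=np.array(m["tool_from_camera"]); Rt=R.from_quat(np.r_[q[1:],q[0]]).as_matrix()
        return m,Rt@T[:3,:3],Rt@T[:3,3]+o["eef_pos"]
    q=m["attitude"]; return m,R.from_quat(np.r_[q[1:],q[0]]).as_matrix(),m["xyz"]
def cloud(m,A,c,d):
    v,u=np.mgrid[:400,:640]
    P=np.stack([(u-m["cx"])/m["fx"]*d,-(v-m["cy"])/m["fy"]*d,-d],-1)
    return P@A.T+c
def ray(m,A,c,uv,z):
    uv=np.atleast_2d(uv).astype(float)
    r=np.c_[(uv[:,0]-m["cx"])/m["fx"],-(uv[:,1]-m["cy"])/m["fy"],-np.ones(len(uv))]@A.T
    return c+r*((z-c[2])/r[:,2])[:,None]
def docks(name,p,W):
    m,A,c=pose(name) if name!="wrist" else W
    hsv=cv2.cvtColor(p,cv2.COLOR_BGR2HSV); return hsv
E
python3 - <<'E'
from h import *
ims=[]
for n,bx in(("scene",[(267,222),(384,222)]),("side",[(362,187),(263,258)])):
    f=np.load(f"pics/{n}0.npz");p,d=f["p"],f["d"];m,A,c=pose(n);X=cloud(m,A,c,d)
    for (u,v) in bx:
        ims.append(cv2.resize(p[v-40:v+40,u-50:u+50],(400,320),interpolation=cv2.INTER_CUBIC))
        s=np.s_[v-40:v+40,u-40:u+40]; x=X[s].reshape(-1,3); hsv=cv2.cvtColor(p[s],cv2.COLOR_BGR2HSV).reshape(-1,3)
        g=(hsv[:,1]<60)&(hsv[:,2]>60)&(x[:,2]>-5)
        base=g&(x[:,2]<14); r=cv2.minAreaRect(x[base][:,:2].astype(np.float32))
        hi=x[(x[:,2]>72)]; print(n,(u,v),base.sum(),"z",np.median(x[base,2]).round(1),"rect",np.round(r[0],1),np.round(r[1],1),round(r[2],1),
          "hi z",hi[:,2].max().round(1),"n",len(hi))
        t=np.r_[[x[(x[:,2]>60)&(x[:,2]<105)].mean(0)]];print(t.round(1))
        box=cv2.boxPoints(r);print(box.round(0).tolist())
cv2.imwrite("pics/crops.png",cv2.resize(np.vstack([np.hstack(ims[:2]),np.hstack(ims[2:])]),(750,600)))
E
```

```text
scene (267, 222) 782 z 4.9 rect [ 499.4 -179.9] [ 97.2 194.7] 85.2 hi z 1063.9 n 256
[[ 533.2 -183.1   78.6]]
[[398.0, -220.0], [592.0, -237.0], [600.0, -140.0], [407.0, -123.0]]
scene (384, 222) 750 z 5.3 rect [570.7 176. ] [101.  191.8] 80.3 hi z 1063.9 n 144
[[572.4 171.9  75.5]]
[[468.0, 142.0], [657.0, 110.0], [674.0, 210.0], [485.0, 242.0]]
side (362, 187) 834 z 3.6 rect [ 533.8 -211.6] [155.  226.1] 85.3 hi z 903.7 n 293
[[ 519.5 -176.6   76.6]]
[[415.0, -280.0], [640.0, -298.0], [653.0, -144.0], [427.0, -125.0]]
side (263, 258) 1105 z 4.2 rect [598.  161.4] [111.5 214.6] 81.2 hi z 903.7 n 237
[[565.6 176.5  74.8]]
[[483.0, 123.0], [696.0, 90.0], [713.0, 200.0], [501.0, 233.0]]
```

View pics/crops.png

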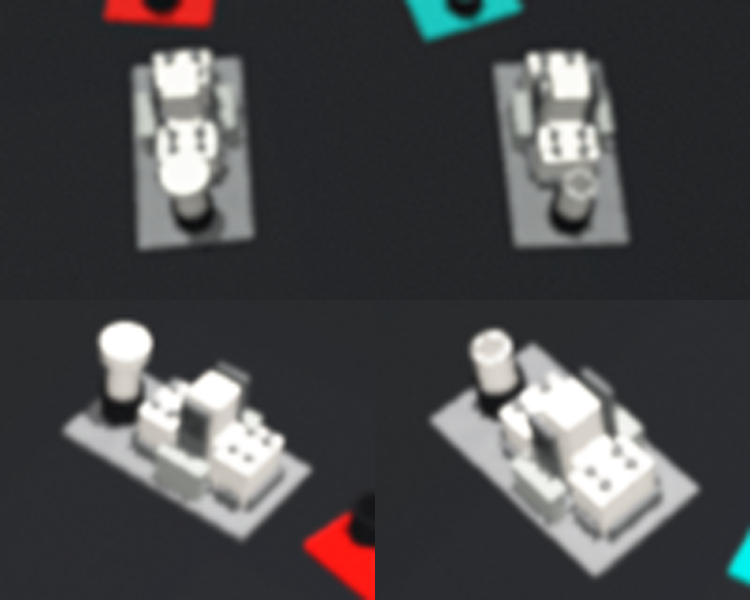

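The dock at about (480,-178) has the capped tube: a wide solid cap at (125,340) in the crop. The other tube, at (490,350), shows an open ring. I'll move above the finished dock for a wrist view. That is +333 mm in x, -785 mm in y and a yaw of about +0.148 rad.

```bash
python3 -m jog '0.3 -0.4 0 0 0 0;0.6 -0.8 0 0 0 0.1;0.6 -0.8 0 0 0 0.1;0.6 -0.8 0 0 0 0.1;0.6 -0.8 0 0 0 0.1;0.6 -0.8 0 0 0 0.1;0.6 -0.8 0 0 0 0.1;0.6 -0.8 0 0 0 0.1;0.6 -0.8 0 0 0 0.1;0.6 -0.8 0 0 0 0.1;0.6 -0.8 0 0 0 0.1;0.6 -0.8 0 0 0 0.1' 100
python3 -m jog '0.6 -0.8 0 0 0 0.1;0.6 -0.8 0 0 0 0.1;0.6 -0.8 0 0 0 0.1;0.6 -0.8 0 0 0 0.1;0.6 -0.8 0 0 0 0;0.6 -0.8 0 0 0 0;0.6 -0.8 0 0 0 0;0.6 -0.8 0 0 0 0;0.6 -0.8 0 0 0 0;0.6 -0.8 0 0 0 0;0.6 -0.8 0 0 0 0;0 -1 0 0 0 0'
```

```text
clock: 1.3
eef_pos: [319.6, 375.6, 222.4]
ee_rot: [0.0, 0.998, -0.063, -0.0]
force: [0.9, 0.0, 0.0]
finger_gap: 0.999
grasp_force: 0.0
clock: 2.5
eef_pos: [485.0, 131.2, 222.1]
ee_rot: [0.0, 0.999, -0.044, -0.0]
force: [-0.5, -0.0, -0.1]
finger_gap: 0.998
grasp_force: 0.0
```

```bash
python3 -m jog '0 -1 0 0 0 0;0 -1 0 0 0 0;0 -1 0 0 0 0;0 -1 0 0 0 0;0 -1 0 0 0 0;0 -1 0 0 0 0;0 -1 0 0 0 0;0 -1 0 0 0 0;0 -1 0 0 0 0;0 -1 0 0 0 0;0 -1 0 0 0 0;0 -0.8 0 0 0 0'
python3 -m jog '-0.2 -0.4 0 0 0 0;0 0 0 0 0 0;0 0 0 0 0 0'
python3 - <<'E'
from h import *
o=manip.get_obs(); p,d=manip.get_image("wrist"); np.savez("pics/w1.npz",p=p,d=d,e=o["eef_pos"],q=o["ee_rot"]); cv2.imwrite("pics/w1.png",p)
m,A,c=pose("wrist",o); X=cloud(m,A,c,d); print(o["eef_pos"],c)
for lo,hi in((79,86),(87,95),(42,55),(3,10),(33,40)):
    k=(np.abs(X[...,2]-(lo+hi)/2)<(hi-lo)/2)&(np.abs(X[...,0]-479)<120)&(np.abs(X[...,1]+178)<70)
    k=cv2.morphologyEx(k.astype(np.uint8),cv2.MORPH_OPEN,np.ones((3,3)))
    n,l,s,_=cv2.connectedComponentsWithStats(k)
    for i in range(1,n):
        if s[i,4]>40:
            x=X[l==i]; r=cv2.minAreaRect(x[:,:2].astype(np.float32)); print((lo,hi),s[i,:5],np.median(x[:,2]).round(1),np.round(r[0],1),np.round(r[1],1),round(r[2],1))
E
```

```text
clock: 3.7
eef_pos: [483.0, -164.1, 222.4]
ee_rot: [-0.0, 0.999, -0.044, -0.0]
force: [0.7, 0.8, 0.8]
finger_gap: 1.001
grasp_force: 0.0
clock: 4.0
eef_pos: [478.6, -172.3, 222.6]
ee_rot: [-0.0, 0.999, -0.044, -0.0]
force: [-0.0, -0.3, 0.2]
finger_gap: 1.001
grasp_force: 0.0
[ 478.56815487 -172.28660752  222.56900852] [ 559.30770583 -179.27444859  384.25657463]
(79, 86) [ 308   70   38   40 1189] 81.5 [ 570.7 -186. ] [34.8 34.5] 85.2
(79, 86) [302 163   5  26 112] 83.5 [ 491.3 -156.8] [ 4.1 25.5] 85.0
(79, 86) [314 163  26  26 640] 81.6 [ 489.2 -179.5] [25.3 26.3] 86.1
(79, 86) [348 163   5  26 109] 83.6 [ 487.4 -202.8] [ 4.2 26. ] 86.0
(42, 55) [ 306  123   41   36 1305] 45.9 [ 520.2 -182.3] [44.  36.9] 85.1
(42, 55) [308 185  38  25 860] 46.0 [ 455.  -177.5] [43.5 29.2] 84.9
(3, 10) [ 287   71   78  108 3461] 5.6 [ 531.1 -183.2] [ 90.1 126. ] 85.5
(3, 10) [290 157   3  14  42] 5.4 [ 490.7 -136.4] [ 2.7 16.5] 83.3
(3, 10) [291 184  17  28 380] 5.5 [ 445.1 -141.4] [20.4 37.7] 87.4
(3, 10) [345 184  16  27 337] 5.5 [ 439.8 -210.7] [19.8 35.7] 86.7
(3, 10) [308 238  68  20 693] 5.5 [ 373.2 -191. ] [28.1 92.6] 0.1
(33, 40) [349 149  12  35 320] 35.6 [ 486.6 -212.4] [12.7 40.2] 86.3
(33, 40) [292 150  12  34 338] 35.6 [ 491.6 -146.9] [12.7 39.1] 84.1
```

View pics/w1.png

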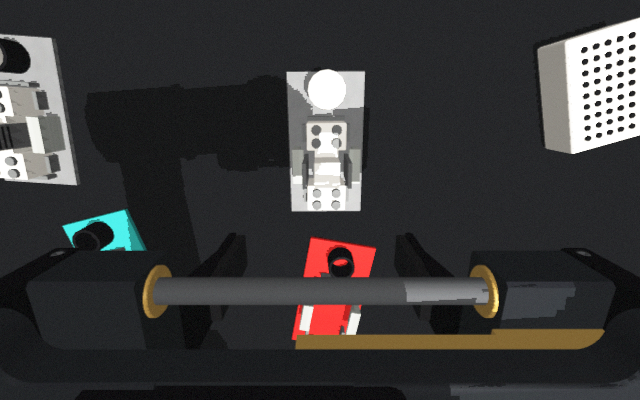

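The wrist view shows the capped tube at (326,90), the tower at (327,176), and the catches at (304,176) and (350,176). Tower, catches and keepers all agree on a centre of (489.2,-179.6), with yaw -4.9° (the tool is at -5.0°). Heights of 81.5, 83.5 and 35.6 mm match what was given. The grip TCP is z = 49.

```bash
python3 -m jog '0.42 -0.3 0 0 0 0;0 0 -0.8 0 0 0;0 0 -1 0 0 0;0 0 -1 0 0 0;0 0 -1 0 0 0;0 0 -0.8 0 0 0;0 0 -0.4 0 0 0;0 0 0 0 0 0;0 0 0 0 0 0' 100
python3 - <<'E'
from h import *
o=manip.get_obs(); p,d=manip.get_image("wrist"); cv2.imwrite("pics/w2.png",p)
m,A,c=pose("wrist",o); X=cloud(m,A,c,d)
k=(np.abs(X[...,2]-82)<3)&(np.abs(X[...,0]-489)<25)&(np.abs(X[...,1]+180)<35)
k=cv2.morphologyEx(k.astype(np.uint8),cv2.MORPH_OPEN,np.ones((3,3)))
n,l,s,_=cv2.connectedComponentsWithStats(k)
for i in range(1,n):
    if s[i,4]>40:
        x=X[l==i]; r=cv2.minAreaRect(x[:,:2].astype(np.float32)); print(s[i],np.median(x[:,2]).round(1),np.round(r,1) if 0 else r)
E
```

```text
clock: 4.95
eef_pos: [490.6, -180.0, 98.2]
ee_rot: [0.0, 0.999, -0.043, 0.001]
force: [0.5, -0.2, 0.5]
finger_gap: 1.003
grasp_force: 0.0
[ 300  219   41   39 1564] 81.5 ((489.1568603515625, -179.52386474609375), (25.781179428100586, 27.09794807434082), 86.02761840820312)
[353 219   8  40 272] 83.4 ((487.3831481933594, -202.63841247558594), (4.178020477294922, 26.336833953857422), 85.16586303710938)
[280 220   9  40 284] 83.4 ((490.98187255859375, -156.81886291503906), (4.110580921173096, 26.992952346801758), 85.38774108886719)
```

View pics/w2.png

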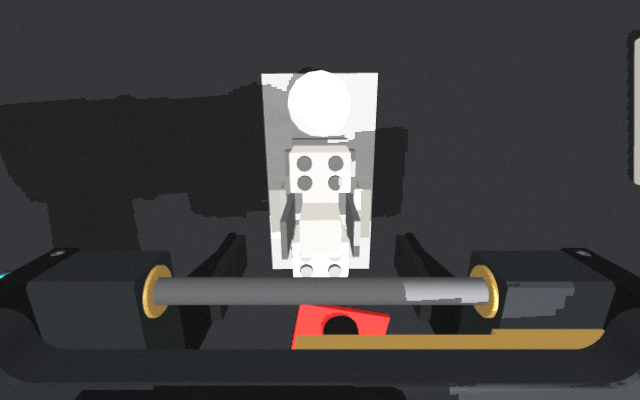

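The closer view shows the catches at (284,239) and (357,239) between the open fingers at about (230,250) and (412,250). The centre measures (489.2,-179.6), as before. I'll go down 49 mm more and close.

```bash
python3 -m jog '-0.05 0 -0.6 0 0 0;0 0 -0.7 0 0 0;0 0 -0.4 0 0 0;0 0 -0.26 0 0 0;0 0 0 0 0 0;0 0 0 0 0 0' 100
python3 -m jog '0 0 0 0 0 0;0 0 0 0 0 0;0 0 0 0 0 0;0 0 0 0 0 0;0 0 0 0 0 0;0 0 0 0 0 0;0 0 0 0 0 0;0 0 0 0 0 0;0 0 0 0 0 0;0 0 0 0 0 0' 0
```

```text
clock: 5.6
eef_pos: [488.9, -180.0, 49.1]
ee_rot: [0.0, 0.999, -0.043, 0.001]
force: [-0.2, -0.3, 0.3]
finger_gap: 1.001
grasp_force: 0.0
clock: 6.6
eef_pos: [488.4, -179.8, 48.6]
ee_rot: [-0.0, 0.999, -0.043, 0.0]
force: [-0.2, 2.0, 1.8]
finger_gap: 0.4
grasp_force: 30.0
```

Gripped at 30 N with gap 0.40, so the catches should be home. I'll lift gently first and check.

```bash
python3 -m jog '0 0 0.1 0 0 0;0 0 0.2 0 0 0;0 0 0.2 0 0 0;0 0 0.2 0 0 0;0 0 0.2 0 0 0;0 0 0.2 0 0 0;0 0 0.3 0 0 0;0 0 0.3 0 0 0;0 0 0.3 0 0 0;0 0 0 0 0 0'
```

```text
clock: 7.6
eef_pos: [489.3, -180.1, 100.0]
ee_rot: [0.0, 0.999, -0.043, 0.002]
force: [-0.5, 0.4, -2.5]
finger_gap: 0.402
grasp_force: 30.0
```

Force is -2.5 N, which fits the cassette's weight. Lifting the rest, about 92 mm.

```bash
python3 -m jog '0 0 0.3 0 0 0;0 0 0.5 0 0 0;0 0 0.5 0 0 0;0 0 0.5 0 0 0;0 0 0.5 0 0 0;0 0 0.5 0 0 0;0 0 0.4 0 0 0;0 0 0.3 0 0 0;0 0 0.2 0 0 0;0 0 0 0 0 0;0 0 0 0 0 0;0 0 0 0 0 0'
python3 - <<'E'
from h import *
o=manip.get_obs(); p,d=manip.get_image("side"); cv2.imwrite("pics/s2.png",cv2.resize(p[60:320,180:480],(750,600)) )
o=manip.get_obs(); pw,d=manip.get_image("wrist"); cv2.imwrite("pics/w3.png",pw)
m,A,c=pose("wrist",o); X=cloud(m,A,c,d); z=o["eef_pos"][2]
k=(np.abs(X[...,0]-520)<20)&(np.abs(X[...,1]+182)<18)&(X[...,2]>z-60)&(X[...,2]<z+20)
x=X[k]; k2=np.abs(x[:,2]-np.median(x[:,2]))<6; x=x[k2]
co=np.linalg.lstsq(np.c_[x[:,:2]-x[:,:2].mean(0),np.ones(len(x))],x[:,2],rcond=None)[0]
print(o["eef_pos"],np.abs(o["dq"]).max(),"body top z",np.median(x[:,2]),"tilt deg",np.degrees(np.arctan(co[:2])))
E
```

```text
clock: 8.8
eef_pos: [487.9, -179.9, 190.4]
ee_rot: [-0.0, 0.999, -0.043, -0.001]
force: [-0.1, -1.6, -3.4]
finger_gap: 0.403
grasp_force: 30.0
[ 487.9918563  -179.89465395  190.43499976] 0.0026000727160766413 body top z 187.66122060420182 tilt deg [-0.01372903 -0.64446587]
```

View pics/w3.png

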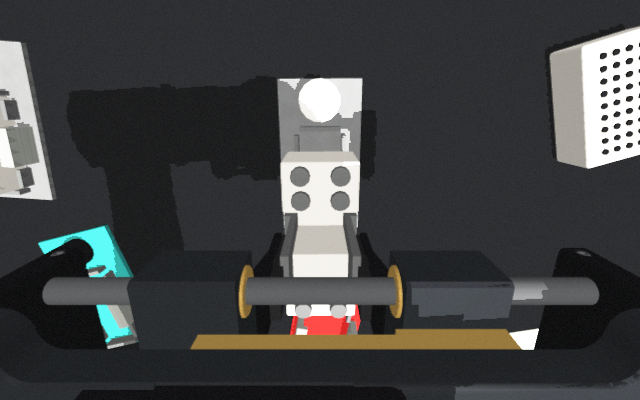

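View pics/s2.png

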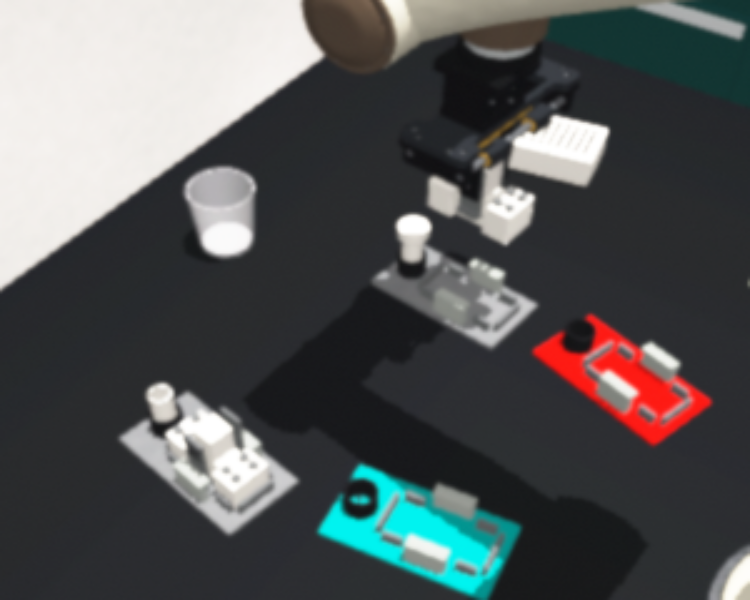

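The wrist view shows the cassette at (320,190) held by both pressed catches. The side view shows its dock at (455,290) empty, with the capped tube at (412,245) and the other cassette at (215,455) undisturbed. Body top at 187.7 mm puts the underside near 147 mm, and it is level to 0.6° and still. Handing in.

```bash
python3 -c "
from station import manip
print(manip.sign_off())"
```

```text
the job is handed in; nothing more can be done
None
```

I lifted the finished dock's cassette (the one by the capped tube) out by its pinched catches and handed the job in with it held still and level, about 147 mm above the bench; the other cassette and everything else in view looked undisturbed, but sign-off returned no verdict.

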